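# Injector parts to the assembly rack in reverse order

### The job

The four parts of a stripped injector set lie in a row on the aluminium strip-down rack. Move them all to the empty black assembly rack in reverse order, counted from each rack's steel post: the part nearest the post on the strip-down rack goes into the channel farthest from the post on the assembly rack, and so on, down to the part farthest from the post, which goes nearest the other post. Leave each part, the same side up as you found it, lying flat on the floor of its channel, along it and with the middle of its length at the middle of the channel (either end may point forward).

Things in the scene. Friction and masses are not known exactly. Their poses are not given: they have to be found in the camera images.
- short_sleeve: the shortest part: stout bare steel sleeve with a short stub, 50 mm long, 25 mm thick, 25 mm high as it lies along its own y axis. Origin under the middle of its length at the underside, z up. Solid to grip: 18 mm wide along its x axis, up to 25 mm high; grip across it from above at the origin, fingertips about 8 mm above its underside.
- nozzle_nut: the second shortest part: steel nozzle with a stout body and a thin needle end, 80 mm long, 25 mm thick, 25 mm high as it lies along its own y axis. Origin under the middle of its length at the underside, z up. Solid to grip: 18 mm wide along its x axis, up to 25 mm high; grip across it from above at the origin, fingertips about 8 mm above its underside.
- medium_injector: stepped steel injector with a black end, 137 mm long (the shorter of the two with a black end), 25 mm thick, 28 mm high as it lies along its own y axis. Origin under the middle of its length at the underside, z up. Solid to grip: 18 mm wide along its x axis, up to 25 mm high; grip across it from above at the origin, fingertips about 8 mm above its underside.
- long_injector: stepped steel injector with a black end, 172 mm long, the longest part, 25 mm thick, 28 mm high as it lies along its own y axis. Origin under the middle of its length at the underside, z up. Solid to grip: 18 mm wide along its x axis, up to 25 mm high; grip across it from above at the origin, fingertips about 8 mm above its underside.
- short_sleeve_saddle: fixed grey plastic saddle (all four saddles are alike) on the strip-down rack in which short_sleeve lies at the start. Size 60 x 46 x 12 mm; origin under its centre, on top of the rack's base; channel along its x axis, 36 mm wide inside, floor 6 mm above the origin, lips 6 mm above the floor.
- nozzle_nut_saddle: fixed grey plastic saddle (all four saddles are alike) on the strip-down rack in which nozzle_nut lies at the start. Size 60 x 46 x 12 mm; origin under its centre, on top of the rack's base; channel along its x axis, 36 mm wide inside, floor 6 mm above the origin, lips 6 mm above the floor.
- medium_injector_saddle: fixed grey plastic saddle (all four saddles are alike) on the strip-down rack in which medium_injector lies at the start. Size 60 x 46 x 12 mm; origin under its centre, on top of the rack's base; channel along its x axis, 36 mm wide inside, floor 6 mm above the origin, lips 6 mm above the floor.
- long_injector_saddle: fixed grey plastic saddle (all four saddles are alike) on the strip-down rack in which long_injector lies at the start. Size 60 x 46 x 12 mm; origin under its centre, on top of the rack's base; channel along its x axis, 36 mm wide inside, floor 6 mm above the origin, lips 6 mm above the floor.
- strip_rack: strip-down rack, fixed: bare aluminium base, four grey saddles in a row, full at the start, a round steel post at one end. Base 80 x 300 x 10 mm. Origin on the bench, midway between the two middle places; row along its y axis, places at y = -90, -30, 30, 90 mm, x = 0; post (19 mm thick, top 42 mm above the bench) at y = +145 mm. z up.
- assembly_rack: assembly rack, fixed: black, four empty channels, a steel post at one end. Base 80 x 300 x 10 mm. Origin on the bench, midway between the two middle places; row along its y axis, places at y = -90, -30, 30, 90 mm, x = 0; post (19 mm thick, top 42 mm above the bench) at y = +145 mm. z up. Channels along its x axis, 60 long, 36 wide inside, floor 16 above the bench, lips 6 above the floor.
Not all that is in view belongs to the job. Several things have the shape of the short_sleeve; the one meant has the colours described above.

How it is judged (in metres and radians):
At the end, for the whole second after the job is handed in: All four parts rest on the floors (4 mm) of the assembly rack's channels in reverse order counted from the posts, origins within 14 mm across and 15 mm along of the channel centre, within 0.2 rad of its direction either way round, tilt under 0.15 rad (((y of short_sleeve_saddle in the frame of strip_rack between -0.11 and -0.07 m and y of short_sleeve in the frame of assembly_rack between 0.076 and 0.104 m) or (y of short_sleeve_saddle in the frame of strip_rack between -0.05 and -0.01 m and y of short_sleeve in the frame of assembly_rack between 0.016 and 0.044 m) or (y of short_sleeve_saddle in the frame of strip_rack between 0.01 and 0.05 m and y of short_sleeve in the frame of assembly_rack between -0.044 and -0.016 m) or (y of short_sleeve_saddle in the frame of strip_rack between 0.07 and 0.11 m and y of short_sleeve in the frame of assembly_rack between -0.104 and -0.076 m)) and x of short_sleeve in the frame of assembly_rack between -0.015 and 0.015 m and z of short_sleeve in the frame of assembly_rack between 0.012 and 0.02 m and angle between the y axis of each of short_sleeve, nozzle_nut, medium_injector, long_injector and the x axis of assembly_rack, either way round below 0.2 rad and angle between each of short_sleeve, nozzle_nut, medium_injector, long_injector's own z axis and vertical below 0.15 rad and linear speed of each of short_sleeve, nozzle_nut, medium_injector, long_injector below 0.02 m/s and angular speed of each of short_sleeve, nozzle_nut, medium_injector, long_injector below 0.2 rad/s and ((y of nozzle_nut_saddle in the frame of strip_rack between -0.11 and -0.07 m and y of nozzle_nut in the frame of assembly_rack between 0.076 and 0.104 m) or (y of nozzle_nut_saddle in the frame of strip_rack between -0.05 and -0.01 m and y of nozzle_nut in the frame of assembly_rack between 0.016 and 0.044 m) or (y of nozzle_nut_saddle in the frame of strip_rack between 0.01 and 0.05 m and y of nozzle_nut in the frame of assembly_rack between -0.044 and -0.016 m) or (y of nozzle_nut_saddle in the frame of strip_rack between 0.07 and 0.11 m and y of nozzle_nut in the frame of assembly_rack between -0.104 and -0.076 m)) and x of nozzle_nut in the frame of assembly_rack between -0.015 and 0.015 m and z of nozzle_nut in the frame of assembly_rack between 0.012 and 0.02 m and ((y of medium_injector_saddle in the frame of strip_rack between -0.11 and -0.07 m and y of medium_injector in the frame of assembly_rack between 0.076 and 0.104 m) or (y of medium_injector_saddle in the frame of strip_rack between -0.05 and -0.01 m and y of medium_injector in the frame of assembly_rack between 0.016 and 0.044 m) or (y of medium_injector_saddle in the frame of strip_rack between 0.01 and 0.05 m and y of medium_injector in the frame of assembly_rack between -0.044 and -0.016 m) or (y of medium_injector_saddle in the frame of strip_rack between 0.07 and 0.11 m and y of medium_injector in the frame of assembly_rack between -0.104 and -0.076 m)) and x of medium_injector in the frame of assembly_rack between -0.015 and 0.015 m and z of medium_injector in the frame of assembly_rack between 0.011 and 0.019 m and ((y of long_injector_saddle in the frame of strip_rack between -0.11 and -0.07 m and y of long_injector in the frame of assembly_rack between 0.076 and 0.104 m) or (y of long_injector_saddle in the frame of strip_rack between -0.05 and -0.01 m and y of long_injector in the frame of assembly_rack between 0.016 and 0.044 m) or (y of long_injector_saddle in the frame of strip_rack between 0.01 and 0.05 m and y of long_injector in the frame of assembly_rack between -0.044 and -0.016 m) or (y of long_injector_saddle in the frame of strip_rack between 0.07 and 0.11 m and y of long_injector in the frame of assembly_rack between -0.104 and -0.076 m)) and x of long_injector in the frame of assembly_rack between -0.015 and 0.015 m and z of long_injector in the frame of assembly_rack between 0.011 and 0.019 m); the robot touches nothing.
It also fails if it takes over 93 s, if anything falls off the work surface, if the arm or the gripper's body presses on something with over 40 N, if the wrist force passes 120 N, or if a joint passes its speed limit or range.

### The arm

A 6-joint arm with a two-finger parallel gripper is mounted at the origin on a cart in front of the work surface, level with it; the furniture and walls round the work are solid. World frame = base frame: x ahead of the robot, y to its left, z up, the work surface at z = 0. Lengths are in m, angles in degrees, forces in N, time in s.
With the tool pointing down it reaches from about 0.3 to 0.75 m from the base axis. Payload 8.5 kg.
Tool frame: the origin (TCP) lies midway between the tips of the shut fingers; the grasp point (between the pads) lies 19 mm behind it (env.pinch_z is the z of the grasp point in the tool frame, in m); z points along the fingers, y is the line along which they close (so a half turn about z gives the same grasp; the last joint's range is limited). The gripper opens to 85 mm and grips with 20 to 120 N. Pads are 22 mm wide; open, the fingers measure 114 mm over their backs; the gripper's body (76 mm by 85 mm) begins 54 mm behind the grasp point. The pads swing forward as they close: fully open they stand 13 mm farther back than shut.
Start: joints at [-87.164, 21.807, 74.336, -0, 83.858, -12.336], TCP at [0.144, -0.531, 0.231] pointing down, gripper open.
Joint ranges: [-178.18, 178.18], [-50.72, 133.34], [12.68, 142.11], [-81.47, 261.47], [9.98, 163.14], [-165.26, 165.26]. Speed limits (degrees/s): [136.94, 136.94, 180, 180, 180, 180].

### API

Orientations are given as a 3x3 rotation matrix whose columns are the frame's x, y, z axes.
In Python, from rig import env gives the robot as it stands.
- The arm moves only by the tool arm_command, never from a script. Its argument "deltas" is a list of rows, each an object of numbers: "rx", "ry", "rz": the turn, a rotation vector about the tool's x, y, z in rad; "dx", "dy", "dz": the shift along the tool's x, y, z in m; "fingers": the finger opening in m, from 0 to 0.0854. In form: [{"rx": .., "ry": .., "rz": .., "dx": .., "dy": .., "dz": .., "fingers": ..}, ...]. A call has 1 to 12 rows; each row shifts and turns the commanded pose from where the row before left it, along the tool's axes as they then stand; what a row does not reach is not made up. A row lasts 1/10 s, in which the tool goes at most 50 mm and 8.59 degrees, less where a joint would pass 70% of its speed; a pose out of reach is approached as far as the arm can. A call is refused whole if a number of a shift passes 0.05 or a number of a turn 0.15, either way. A call with a gripper value outside its range is refused whole. The fingers move at their own pace and stop on an object; "squeeze" is the grip in N (left out, the last holds). Time passes only in rows, so rows that do not move let the fingers close. It gives the time, the measured TCP pose, the force, the opening and the grip force at its end, in the units of the state.
- env.observe(): the state, without advancing time (a new reading comes with each control period).
- env.get_image(name): name is "scene" or "top" or "wrist"; returns a dict with "color" (384x512x3 uint8, blue, green, red), "camera_matrix" (3x3 intrinsics, pixels), "eye" and "orientation" of the camera in the world. Camera axes: x right, y up, looking along -z (the intrinsics and any distortion apply to the point x, -y, -z); pixel columns grow to the right and rows downward; lengths in m; the calibration is good to about 2 mm. The wrist camera is an equidistant fisheye: a pixel r from the principal point sees the ray r / f radians off the axis. A picture is of the moment at which its call begins. There is no depth.
- env.close_job(): hands the job in; it is judged then, once.
Trained networks look in a picture, given as the dict that the camera call returned (one of the last four; its "shot" number tells which), for a name from the list of things; names that differ only in an ending like _2 or _b are one class to them, and where a whole thing is asked for, a point or a joint stands for the part that bears it (a point fixed in the world has none). Each returns a list of dicts, best first, with "p" (0 to 1); they miss things now and then, are a little off and sometimes report something else, mostly with a low value. They report only what shows in the picture. A call takes as long as a camera call. They do not tell look-alikes from the thing itself.
- env.look_for(query, picture): "box" ([left, top, right, bottom] in pixels, round what is visible of it).
- env.tip_of(query, picture): "location" ([column, row] in pixels: a listed point, or the origin of a listed thing).
The state is a dict: "time_s": time; "q": joint angles; "qvel": joint speeds; "joint_efforts": joint torques, N m; "position": TCP position; "tool_rot": TCP orientation; "ft_force": force on the tool from outside, world axes, zero at the start; "wrist_torque": the same for the moment, N m; "grip_width": finger opening in m; "gripper_force": force on a finger pad.
Only numpy, scipy, OpenCV 4.12 (cv2) and the standard library are available. Lean on these libraries where they do the work, as an engineer would, in place of code of your own. Each camera call takes 0.05 s, during which the arm holds its last target. There are 200 camera calls.

## Working session

There is one attempt and no reset: what is moved stays moved. The work goes in short steps, Python scripts to look and compute and a tool call to move; the robot and the scene stay as the last step left them, time stands still between calls to the robot, and variables do not carry over. Pictures are saved under pics/ and viewed, at most 14 in all, crops included, and the job is handed in when it is done.

Besides the shell and the picture viewer there is one more tool, called after "Request:" as a command line: name --argument value ..., lists and objects as JSON in quotes. arm_command: Moves the arm, as the interface text tells. Its arguments: {"type":"object","properties":{"deltas":{"type":"array"},"squeeze":{"type":"number"}},"required":["deltas"]}

```bash
mkdir -p pics; ls
python3 - <<'E'
from rig import env
import cv2,json
o=env.observe()
print({k:(v.tolist() if hasattr(v,'tolist') else v) for k,v in o.items()}, env.pinch_z)
N=["short_sleeve","nozzle_nut","medium_injector","long_injector","strip_rack","assembly_rack","short_sleeve_saddle"]
for c in ["scene","top"]:
    p=env.get_image(c); cv2.imwrite(f"pics/{c}0.png",p["color"])
    print(c,p["camera_matrix"],p["eye"],p["orientation"],[k for k in p])
    for n in N:
        print(n,[(r["location"],round(r["p"],2)) for r in env.tip_of(n,p)][:5])
E
```

```text
pics
{'time_s': 0.0, 'q': [-87.16426478462802, 21.83934111789502, 74.38582311411133, -0.0010195285301234892, 83.85711797265495, -12.335110712911538], 'qvel': [-0.04577409116043357, -0.09687110759122759, -0.004917173484095165, -0.0011754073623230824, -0.02389875159825294, -0.004655738279085273], 'joint_efforts': [-0.000954529496084433, -44.84593749046326, -23.127638697624207, -0.00016871700154297287, 0.004851449484704062, -1.6948451388998365e-05], 'position': [0.14391825768559519, -0.5305264348078105, 0.23072093501528676], 'tool_rot': [[0.965149291661569, 0.26169989861351334, -8.871780332164623e-05], [0.26169975351283414, -0.9651482705785007, 0.0014334610740813739], [0.0002895107833080979, -0.0014067213675355175, -0.9999989686587183]], 'ft_force': [-0.16706321856937, -1.363514705289652, -0.5639501540980519], 'wrist_torque': [-0.022874084124160744, 0.0035085167545708816, -0.026045615736218736], 'gripper_force': 0.0, 'grip_width': 0.08549042642391509} -0.0187
scene [[353.14211559   0.         249.99562551]
 [  0.         353.14211559 187.95973197]
 [  0.           0.           1.       
[... 667 characters left out ...]
     377.81336878 195.71480633]
 [  0.           0.           1.        ]] [0.32671783 0.04929517 1.07241224] [[ 0.02911827  0.98702254 -0.15791969]
 [-0.99952572  0.02716692 -0.01450161]
 [-0.01002323  0.15826706  0.98734547]] ['color', 'camera_matrix', 'eye', 'orientation', 'shot']
short_sleeve [([136.0, 237.9], 0.72), ([223.8, 194.5], 0.63), ([162.9, 142.3], 0.6), ([309.0, 215.3], 0.59), ([225.1, 252.0], 0.5)]
nozzle_nut [([247.2, 197.6], 0.51)]
medium_injector [([198.9, 186.2], 0.57)]
long_injector [([185.1, 180.8], 0.94), ([350.7, 182.5], 0.46)]
strip_rack [([216.7, 190.4], 0.79)]
assembly_rack [([352.8, 182.0], 0.87), ([245.7, 200.4], 0.43)]
short_sleeve_saddle [([226.2, 194.6], 0.78)]
```

Run:
```python
import cv2
for c in ["scene","top"]:
    im=cv2.imread(f"pics/{c}0.png")
    im=im[90:290,80:440] if c=="top" else im[80:380,100:460]
    s=2.2 if c=="top" else 2
    cv2.imwrite(f"pics/{c}0b.png",cv2.resize(im,None,fx=s,fy=s,interpolation=cv2.INTER_CUBIC))
```

```text
(no output)
```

View pics/top0b.png

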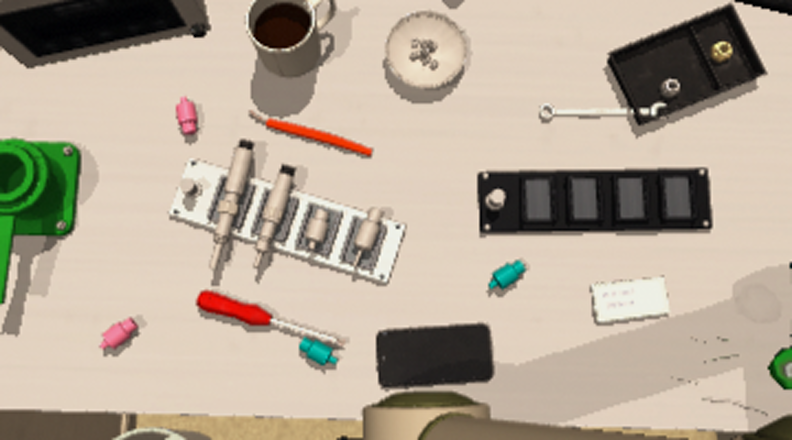

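View pics/scene0b.png

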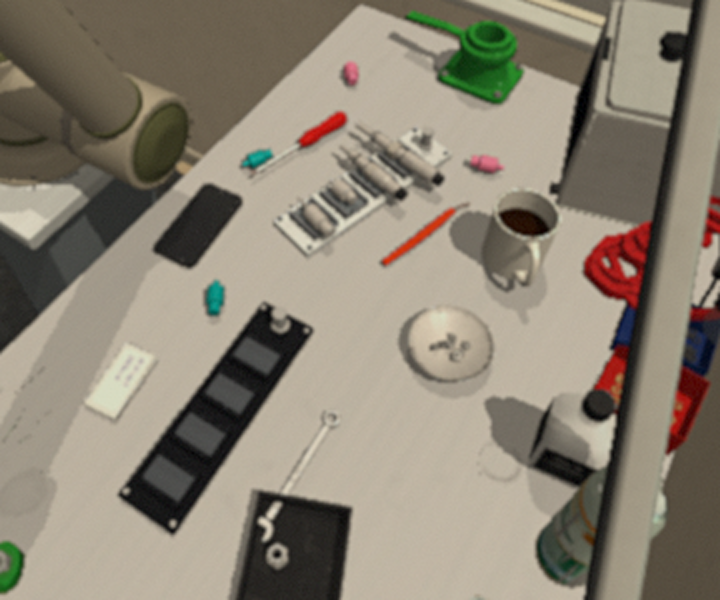

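Top view: strip rack from its post (left, top-crop pixel 192,187) holds long (232,205), medium (275,215), short (318,228) and nozzle (368,232). The black rack's post is at its left too (495,200). So on the assembly rack, counted from its post, the order is nozzle, short, medium, long.

```bash
cat > h.py <<'E'
import numpy as np,cv2
from rig import env
def ray(p,u):
    K=p["camera_matrix"]; u=np.atleast_2d(u).astype(float)
    d=np.c_[(u[:,0]-K[0,2])/K[0,0],-(u[:,1]-K[1,2])/K[1,1],-np.ones(len(u))]
    return d@np.array(p["orientation"]).T
def onz(p,u,z):
    d=ray(p,u); e=np.array(p["eye"]); return (e+d*((z-e[2])/d[:,2])[:,None])[:,:2]
E
python3 - <<'E'
from h import *
np.set_printoptions(precision=4,suppress=True)
for c in ["top","scene"]:
    p=env.get_image(c); im=p["color"]
    for n,z in dict(short_sleeve=.016,nozzle_nut=.016,medium_injector=.016,long_injector=.016,strip_rack=0,assembly_rack=0,short_sleeve_saddle=.01,nozzle_nut_saddle=.01,medium_injector_saddle=.01,long_injector_saddle=.01).items():
        r=[(onz(p,q["location"],z)[0],round(q["p"],2)) for q in env.tip_of(n,p)][:4]; print(c,n,r)
    # black rack outline at z=.01
    m=(im.max(2)<75).astype(np.uint8)
    m=cv2.morphologyEx(m,cv2.MORPH_CLOSE,np.ones((9,9)))
    k,l,s,ce=cv2.connectedComponentsWithStats(m)
    u0={"top":(353,182),"scene":(208,286)}[c]
    i=l[u0[1],u0[0]]; print(c,"label",i,s[i])
    ys,xs=np.nonzero(l==i)
    w=onz(p,np.c_[xs,ys],.01).astype(np.float32)
    r=cv2.minAreaRect(w*1000); print("black",r)
    # white rack: segment bright
    m=((im.min(2)>0)).astype(np.uint8)
    d=(im.max(2).astype(int)-im.min(2))
    u1={"top":(slice(150,240),slice(150,270)),"scene":(slice(130,215),slice(230,335))}[c]
    m=np.zeros(im.shape[:2],np.uint8); m[u1]=((d<8)&(im.min(2)>150))[u1]
    k,l,s,ce=cv2.connectedComponentsWithStats(cv2.morphologyEx(m,cv2.MORPH_CLOSE,np.ones((5,5))))
    i=1+s[1:,4].argmax(); ys,xs=np.nonzero(l==i); print(s[i])
    print("white",cv2.minAreaRect(onz(p,np.c_[xs,ys],.01).astype(np.float32)*1000))
E
```

```text
top short_sleeve [(array([0.6455, 0.3347]), 0.7), (array([0.3377, 0.1404]), 0.67), (array([ 0.4418, -0.0824]), 0.65), (array([0.4992, 0.1477]), 0.45)]
top nozzle_nut [(array([0.4926, 0.0938]), 0.51)]
top medium_injector [(array([0.5168, 0.2214]), 0.84)]
top long_injector [(array([0.526 , 0.2659]), 0.69)]
top strip_rack [(array([0.5057, 0.1785]), 0.58)]
top assembly_rack [(array([ 0.5436, -0.213 ]), 0.74)]
top short_sleeve_saddle [(array([0.4988, 0.145 ]), 0.52)]
top nozzle_nut_saddle [(array([0.4911, 0.0988]), 0.57), (array([0.5198, 0.2162]), 0.34)]
top medium_injector_saddle [(array([0.4842, 0.0906]), 0.68), (array([0.5148, 0.2062]), 0.56)]
top long_injector_saddle [(array([0.517 , 0.2755]), 0.45)]
top label 29 [ 297  167  106   29 2160]
black ((546.9404907226562, -202.60870361328125), (78.60557556152344, 298.5726013183594), 2.465991497039795)
[234 185  10  12  45]
white ((511.06683349609375, 112.26486206054688), (31.110000610351562, 25.610950469970703), 7.794714450836182)
scene short_sleeve [(array([ 0.4578, -0.0931]), 0.65), (array([0.5037, 0.1446]), 0.64), (array([0.3697, 0.3806]
[... 196 characters left out ...]
jector []
scene strip_rack [(array([0.4986, 0.1817]), 0.56), (array([0.4983, 0.1568]), 0.15)]
scene assembly_rack [(array([ 0.5542, -0.2208]), 0.58)]
scene short_sleeve_saddle [(array([0.4968, 0.1497]), 0.71), (array([0.543 , 0.2649]), 0.37)]
scene nozzle_nut_saddle [(array([0.4841, 0.0886]), 0.7)]
scene medium_injector_saddle [(array([0.5244, 0.2131]), 0.67)]
scene long_injector_saddle [(array([0.5402, 0.2752]), 0.6)]
scene label 34 [ 160  233   96  114 3739]
black ((552.9949340820312, -205.4886474609375), (78.99628448486328, 296.34820556640625), 2.340991735458374)Traceback (most recent call last):
  File "<stdin>", line 22, in <module>
ValueError: attempt to get argmax of an empty sequence
```

Request:
arm_command --deltas '[{"rz": 0.14},{"rz": 0.14},{"rz": 0.14},{"rz": 0.14},{"dx": 0.0075,"dy": -0.0435},{"dx": 0.0075,"dy": -0.0435},{"dx": 0.0075,"dy": -0.0435},{"dx": 0.0075,"dy": -0.0435},{"dx": 0.0075,"dy": -0.0435},{"dx": 0.0075,"dy": -0.0435},{"dx": 0.0075,"dy": -0.0435},{"dx": 0.0075,"dy": -0.0435,"fingers": 0.045}]'

```text
invalid input
```

Run:
```python
from h import *
p=env.get_image("wrist");o=env.observe()
print(o["position"],o["tool_rot"],p["eye"],p["orientation"],p["camera_matrix"],p.keys())
cv2.imwrite("pics/w0.png",p["color"])
```

```text
[ 0.14396872 -0.53081471  0.23132792] [[ 9.65139135e-01  2.61737367e-01  3.62711778e-05]
 [ 2.61737368e-01 -9.65139135e-01 -2.36128043e-05]
 [ 2.88263799e-05  3.22831641e-05 -9.99999999e-01]] [ 0.22101252 -0.50890062  0.37435529] [[ 2.62080861e-01  9.17353178e-01  2.99627717e-01]
 [-9.65045908e-01  2.49084970e-01  8.15050552e-02]
 [ 1.36160647e-04 -3.10515417e-01  9.50568334e-01]] [[297.31863964   0.         255.60191193]
 [  0.         297.31863964 193.78024512]
 [  0.           0.           1.        ]] dict_keys(['color', 'camera_matrix', 'eye', 'orientation', 'shot'])
```

View pics/w0.png

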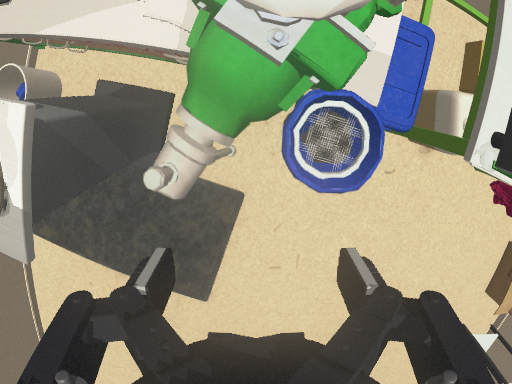

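The wrist view shows the green clamp with a knob at (150,180), ahead-left of the fingers, so I will raise first. The first call was refused, probably for missing keys, so I will fill them all in.

Request:
arm_command --deltas '[{"rx": 0,"ry": 0,"rz": 0,"dx": 0,"dy": 0,"dz": -0.04,"fingers": 0.045},{"rx": 0,"ry": 0,"rz": 0,"dx": 0,"dy": 0,"dz": -0.04,"fingers": 0.045},{"rx": 0,"ry": 0,"rz": 0,"dx": 0,"dy": 0,"dz": -0.04,"fingers": 0.045},{"rx": 0,"ry": 0,"rz": 0.14,"dx": 0,"dy": 0,"dz": 0,"fingers": 0.045},{"rx": 0,"ry": 0,"rz": 0.14,"dx": 0,"dy": 0,"dz": 0,"fingers": 0.045},{"rx": 0,"ry": 0,"rz": 0.14,"dx": 0,"dy": 0,"dz": 0,"fingers": 0.045},{"rx": 0,"ry": 0,"rz": 0.14,"dx": 0,"dy": 0,"dz": 0,"fingers": 0.045},{"rx": 0,"ry": 0,"rz": 0,"dx": 0.0075,"dy": -0.0435,"dz": 0,"fingers": 0.045},{"rx": 0,"ry": 0,"rz": 0,"dx": 0.0075,"dy": -0.0435,"dz": 0,"fingers": 0.045},{"rx": 0,"ry": 0,"rz": 0,"dx": 0.0075,"dy": -0.0435,"dz": 0,"fingers": 0.045},{"rx": 0,"ry": 0,"rz": 0,"dx": 0.0075,"dy": -0.0435,"dz": 0,"fingers": 0.045},{"rx": 0,"ry": 0,"rz": 0,"dx": 0.0075,"dy": -0.0435,"dz": 0,"fingers": 0.045}]'

```text
time_s: 3.15
position: [0.2435, -0.3319, 0.3514]
tool_rot: [[0.957, -0.291, 0.0], [-0.291, -0.957, -0.0], [0.0, 0.0, -1.0]]
ft_force: [2.0, -0.5, 0.5]
grip_width: 0.0447
gripper_force: 0.0
```

Request:
arm_command --deltas '[{"rx": 0,"ry": 0,"rz": 0,"dx": 0.029,"dy": -0.034,"dz": 0.01,"fingers": 0.045},{"rx": 0,"ry": 0,"rz": 0,"dx": 0.029,"dy": -0.034,"dz": 0.01,"fingers": 0.045},{"rx": 0,"ry": 0,"rz": 0,"dx": 0.029,"dy": -0.034,"dz": 0.01,"fingers": 0.045},{"rx": 0,"ry": 0,"rz": 0,"dx": 0.029,"dy": -0.034,"dz": 0.01,"fingers": 0.045},{"rx": 0,"ry": 0,"rz": 0,"dx": 0.029,"dy": -0.034,"dz": 0.01,"fingers": 0.045},{"rx": 0,"ry": 0,"rz": 0,"dx": 0.029,"dy": -0.034,"dz": 0.01,"fingers": 0.045},{"rx": 0,"ry": 0,"rz": 0,"dx": 0,"dy": 0,"dz": 0,"fingers": 0.045},{"rx": 0,"ry": 0,"rz": 0,"dx": 0,"dy": 0,"dz": 0,"fingers": 0.045}]'

```text
time_s: 3.95
position: [0.4692, -0.1886, 0.291]
tool_rot: [[0.957, -0.289, -0.001], [-0.289, -0.957, 0.0], [-0.001, 0.0, -1.0]]
ft_force: [0.2, -0.1, -0.2]
grip_width: 0.0455
gripper_force: 0.0
```

```bash
cat >> h.py <<'E'
def onzw(p,u,z):
    K=p["camera_matrix"]; u=np.atleast_2d(u).astype(float)
    a=(u-[K[0,2],K[1,2]])/K[0,0]; t=np.hypot(*a.T)[:,None]
    d=np.c_[a/np.maximum(t,1e-9)*np.sin(t),np.cos(t)]*[1,-1,-1]@np.array(p["orientation"]).T
    e=np.array(p["eye"]); return (e+d*((z-e[2])/d[:,2])[:,None])[:,:2]
E
python3 - <<'E'
from h import *
import pickle
np.set_printoptions(precision=4,suppress=True)
p=env.get_image("wrist"); cv2.imwrite("pics/w1.png",p["color"]); pickle.dump(p,open("w1.pkl","wb"))
print(env.observe()["position"],p["eye"])
for q in env.tip_of("assembly_rack",p)[:2]: print(q, onzw(p,q["location"],0))
im=p["color"]
m=(im.max(2)<75).astype(np.uint8); m=cv2.morphologyEx(m,cv2.MORPH_CLOSE,np.ones((9,9)))
k,l,s,ce=cv2.connectedComponentsWithStats(m)
for i in range(1,k):
    if s[i,4]>3000:
        ys,xs=np.nonzero(l==i); print(s[i],cv2.minAreaRect(onzw(p,np.c_[xs,ys],.01).astype(np.float32)*1000))
E
```

```text
[ 0.4687 -0.1892  0.2914] [ 0.5458 -0.2107  0.4339]
{'location': [260.6, 91.1], 'p': 0.86} [[ 0.5557 -0.221 ]]
[ 157   43  199  113 7454] ((551.0513305664062, -205.5170440673828), (79.1511459350586, 293.38177490234375), 2.2091662883758545)
[ 449   56   52  155 3916] ((393.0040283203125, -562.9110107421875), (293.1001281738281, 130.97108459472656), 0.9616036415100098)
[   32   227   448   157 37897] ((70.32362365722656, -69.41705322265625), (1448.8265380859375, 603.193359375), 73.17853546142578)
```

View pics/w1.png

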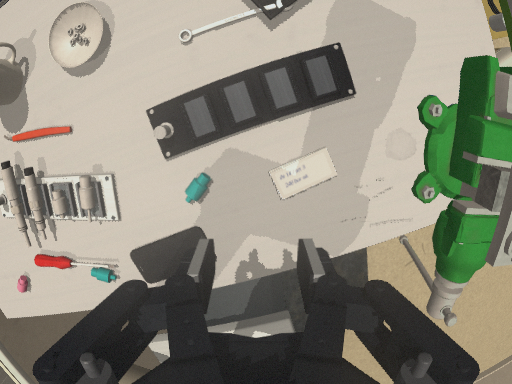

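The wrist view shows the black rack with its post at (165,130) and channels at (200,115), (240,100), (281,88), (320,75). The strip rack is on the left, and the green clamp on the right, clear of the route.

Run:
```python
from h import *
import pickle
np.set_printoptions(precision=4,suppress=True)
p=pickle.load(open("w1.pkl","rb")); im=p["color"]
g=im.max(2)
print(g[100,235:245],g[110:118,220])
m=((g>40)&(g<110)).astype(np.uint8); m[:30]=0;m[140:]=0;m[:,:175]=0;m[:,345:]=0
m=cv2.morphologyEx(m,cv2.MORPH_OPEN,np.ones((3,3)))
k,l,s,ce=cv2.connectedComponentsWithStats(m); C=[]
for i in range(1,k):
    if s[i,4]>300:
        ys,xs=np.nonzero(l==i); w=onzw(p,np.c_[xs,ys],.016)
        r=cv2.minAreaRect(w.astype(np.float32)*1000); print(s[i],r); C.append(r[0])
C=np.array(C); print(C.mean(0))
```

```text
[101 103 102 101 103 104 103 107 102  99] [61 60 61 62 59 58 61 64]
[ 175   44  170   96 9510] ((550.685791015625, -216.4867401123047), (81.04164123535156, 267.3299865722656), 2.061375856399536)
[ 550.6858 -216.4867]
```

Request:
arm_command --deltas '[{"rx": 0,"ry": 0,"rz": 0,"dx": -0.016,"dy": -0.043,"dz": 0.005,"fingers": 0.045},{"rx": 0,"ry": 0,"rz": 0,"dx": -0.016,"dy": -0.043,"dz": 0.005,"fingers": 0.045},{"rx": 0,"ry": 0,"rz": 0,"dx": -0.016,"dy": -0.043,"dz": 0.005,"fingers": 0.045},{"rx": 0,"ry": 0,"rz": 0,"dx": -0.016,"dy": -0.043,"dz": 0.005,"fingers": 0.045},{"rx": 0,"ry": 0,"rz": 0,"dx": -0.016,"dy": -0.043,"dz": 0.005,"fingers": 0.045},{"rx": 0,"ry": 0,"rz": 0,"dx": -0.016,"dy": -0.043,"dz": 0.005,"fingers": 0.045},{"rx": 0,"ry": 0,"rz": 0,"dx": -0.016,"dy": -0.043,"dz": 0.005,"fingers": 0.045},{"rx": 0,"ry": 0,"rz": 0,"dx": -0.016,"dy": -0.043,"dz": 0.005,"fingers": 0.045},{"rx": 0,"ry": 0,"rz": 0,"dx": 0,"dy": -0.02,"dz": 0,"fingers": 0.045},{"rx": 0,"ry": 0,"rz": 0,"dx": 0,"dy": 0,"dz": 0,"fingers": 0.045},{"rx": 0,"ry": 0,"rz": 0,"dx": 0,"dy": 0,"dz": 0,"fingers": 0.045}]'

```text
time_s: 5.15
position: [0.4524, 0.1954, 0.2517]
tool_rot: [[0.956, -0.292, 0.001], [-0.292, -0.956, -0.0], [0.001, 0.0, -1.0]]
ft_force: [-0.0, -0.5, -0.0]
grip_width: 0.0448
gripper_force: 0.0
```

Run:
```python
from h import *
import pickle
np.set_printoptions(precision=4,suppress=True)
p=env.get_image("wrist"); cv2.imwrite("pics/w2.png",p["color"]); pickle.dump(p,open("w2.pkl","wb"))
print(env.observe()["position"],p["eye"])
for n,z in dict(strip_rack=0,short_sleeve=.016,nozzle_nut=.016,medium_injector=.016,long_injector=.016,short_sleeve_saddle=.01,nozzle_nut_saddle=.01,medium_injector_saddle=.01,long_injector_saddle=.01).items():
    print(n,[(q["location"],onzw(p,q["location"],z)[0],round(q["p"],2)) for q in env.tip_of(n,p)][:3])
```

```text
[0.4525 0.195  0.2517] [0.5287 0.1731 0.3947]
strip_rack [([251.5, 116.0], array([0.5101, 0.1845]), 0.9)]
short_sleeve [([444.2, 114.2], array([ 0.4471, -0.0877]), 0.89), ([146.0, 255.3], array([0.3646, 0.3992]), 0.84), ([310.5, 218.7], array([0.3533, 0.1465]), 0.81)]
nozzle_nut [([326.8, 110.0], array([0.4921, 0.089 ]), 0.95)]
medium_injector [([232.0, 119.8], array([0.5136, 0.2091]), 0.74)]
long_injector [([184.4, 123.8], array([0.5282, 0.2694]), 0.96), ([249.1, 113.5], array([0.5148, 0.186 ]), 0.4)]
short_sleeve_saddle [([276.0, 119.3], array([0.4974, 0.1553]), 0.73)]
nozzle_nut_saddle [([321.2, 113.5], array([0.4889, 0.0962]), 0.66)]
medium_injector_saddle [([226.6, 119.1], array([0.5163, 0.216 ]), 0.64)]
long_injector_saddle [([185.3, 118.3], array([0.5347, 0.2674]), 0.8)]
```

View pics/w2.png

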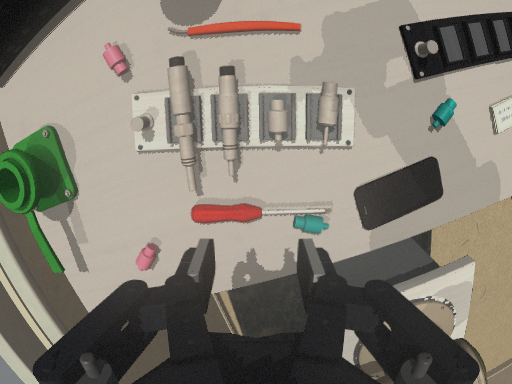

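The strip rack corners lie at about (133,95), (354,87), (354,147), (137,154). The ends of the parts are: long (178,57)-(194,190), medium (227,67)-(235,176), short (277,97)-(280,147), nozzle (329,82)-(324,148).

Run:
```python
from h import *
import pickle
np.set_printoptions(precision=4,suppress=True)
p=pickle.load(open("w2.pkl","rb"))
r=onzw(p,[(133,95),(354,87),(354,147),(137,154)],.01); print(r,r.mean(0)); 
d=(r[0]+r[3]-r[1]-r[2]); c=r.mean(0); yaw=-np.arctan2(d[0],d[1]);print("yaw",np.degrees(yaw),np.linalg.norm(d)/2)
for n,a,b in [("long",(178,57),(194,190)),("med",(227,67),(235,176)),("short",(277,97),(280,147)),("noz",(329,82),(324,148))]:
    w=onzw(p,[a,b],.028); e=w[0]-w[1]; print(n,w.mean(0),"len",np.linalg.norm(e),"dir",np.degrees(np.arctan2(e[1],e[0])))
for y in (90,30,-30,-90): print(y,c+y/1000*np.array([-np.sin(yaw),np.cos(yaw)]))
p=pickle.load(open("w1.pkl","rb")); im=p["color"]
g=im.max(2)
m=((g>80)&(g<125)).astype(np.uint8); m[:50]=0;m[138:]=0;m[:,:180]=0;m[:,345:]=0
m=cv2.morphologyEx(m,cv2.MORPH_OPEN,np.ones((3,3)))
k,l,s,ce=cv2.connectedComponentsWithStats(m); C=[]
for i in range(1,k):
    if s[i,4]>200:
        ys,xs=np.nonzero(l==i); w=onzw(p,np.c_[xs,ys],.016)
        r=cv2.minAreaRect(w.astype(np.float32)*1000); print(s[i],r)
```

```text
[[0.5903 0.3267]
 [0.5122 0.0432]
 [0.4337 0.063 ]
 [0.5119 0.3499]] [0.512  0.1957]
yaw -15.331974414467798 0.2956971875762631
long [0.5272 0.2658] len 0.1723605105452279 dir -12.05335826739398
med [0.5117 0.2102] len 0.1373989914087108 dir -13.501180027106221
short [0.4946 0.1541] len 0.06238777434392685 dir -12.861528776207164
noz [0.487  0.0935] len 0.08379269280886939 dir -19.48143681645437
90 [0.5358 0.2825]
30 [0.52   0.2246]
-30 [0.5041 0.1668]
-90 [0.4882 0.1089]
[307  57  28  38 704] ((555.4456176757812, -308.32684326171875), (51.212677001953125, 28.722900390625), 2.645857334136963)
[265  68  31  40 800] ((552.9933471679688, -248.2285614013672), (52.431243896484375, 30.252622604370117), 2.518749952316284)
[224  81  31  41 804] ((550.371337890625, -188.2386016845703), (52.35530090332031, 30.356203079223633), 2.4246060848236084)
[184  96  31  41 775] ((547.7794799804688, -127.8857192993164), (52.772518157958984, 30.72684669494629), 2.264031171798706)
```

Request:
arm_command --deltas '[{"rx": 0,"ry": 0,"rz": -0.05,"dx": 0,"dy": 0,"dz": 0,"fingers": 0.045},{"rx": 0,"ry": 0,"rz": 0,"dx": 0.0185,"dy": -0.0295,"dz": 0.04,"fingers": 0.045},{"rx": 0,"ry": 0,"rz": 0,"dx": 0.0185,"dy": -0.0295,"dz": 0.04,"fingers": 0.045},{"rx": 0,"ry": 0,"rz": 0,"dx": 0.0185,"dy": -0.0295,"dz": 0.04,"fingers": 0.045},{"rx": 0,"ry": 0,"rz": 0,"dx": 0,"dy": 0,"dz": 0.04,"fingers": 0.045},{"rx": 0,"ry": 0,"rz": 0,"dx": 0,"dy": 0,"dz": 0,"fingers": 0.045},{"rx": 0,"ry": 0,"rz": 0,"dx": 0,"dy": 0,"dz": 0,"fingers": 0.045}]'

```text
time_s: 6.35
position: [0.5235, 0.2646, 0.099]
tool_rot: [[0.97, -0.243, -0.0], [-0.243, -0.97, -0.0], [-0.0, 0.0, -1.0]]
ft_force: [0.0, -0.6, 1.0]
grip_width: 0.0451
gripper_force: 0.0
```

Run:
```python
from h import *
import pickle
p=env.get_image("wrist"); cv2.imwrite("pics/w3.png",p["color"]); pickle.dump(p,open("w3.pkl","wb"))
print(env.observe()["position"],p["eye"])
for n,z in dict(short_sleeve=.016,nozzle_nut=.016,medium_injector=.016,long_injector=.016).items():
    print(n,[(q["location"],onzw(p,q["location"],z)[0],round(q["p"],2)) for q in env.tip_of(n,p)][:2])
```

```text
[0.52407149 0.26463775 0.10027047] [0.60096913 0.24616683 0.2420111 ]
short_sleeve [([138.3, 73.8], array([0.64720603, 0.32914241]), 0.98), ([390.6, 199.7], array([0.49572277, 0.15203218]), 0.61)]
nozzle_nut [([446.5, 189.3], array([0.49066996, 0.09154686]), 0.65)]
medium_injector [([323.5, 199.3], array([0.51118781, 0.21131603]), 0.74)]
long_injector [([250.7, 196.2], array([0.5282538 , 0.26842856]), 0.56)]
```

View pics/w3.png

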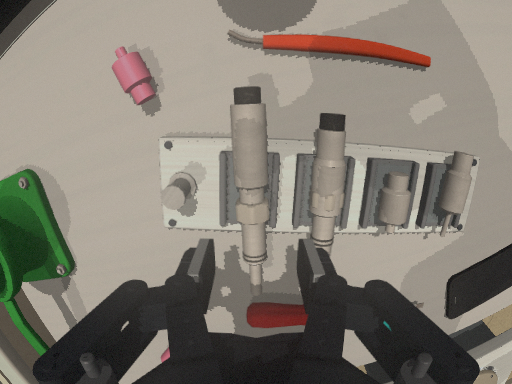

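Looking from above, the fingers straddle the long injector (252,190), and its black end is at (246,95). The network and my picked ends agree within about 3 mm.

Request:
arm_command --deltas '[{"rx": 0,"ry": 0,"rz": 0,"dx": 0.003,"dy": -0.0035,"dz": 0.026,"fingers": 0.045},{"rx": 0,"ry": 0,"rz": 0,"dx": 0,"dy": 0,"dz": 0.026,"fingers": 0.045},{"rx": 0,"ry": 0,"rz": 0,"dx": 0,"dy": 0,"dz": 0.025,"fingers": 0.045},{"rx": 0,"ry": 0,"rz": 0,"dx": 0,"dy": 0,"dz": 0,"fingers": 0.045},{"rx": 0,"ry": 0,"rz": 0,"dx": 0,"dy": 0,"dz": 0,"fingers": 0.01},{"rx": 0,"ry": 0,"rz": 0,"dx": 0,"dy": 0,"dz": 0,"fingers": 0.01},{"rx": 0,"ry": 0,"rz": 0,"dx": 0,"dy": 0,"dz": 0,"fingers": 0.01},{"rx": 0,"ry": 0,"rz": 0,"dx": 0,"dy": 0,"dz": 0,"fingers": 0.01},{"rx": 0,"ry": 0,"rz": 0,"dx": 0,"dy": 0,"dz": 0,"fingers": 0.01},{"rx": 0,"ry": 0,"rz": 0,"dx": 0,"dy": 0,"dz": 0,"fingers": 0.01}]' --squeeze 60

```text
time_s: 7.6
position: [0.5276, 0.2673, 0.0224]
tool_rot: [[0.97, -0.243, 0.002], [-0.243, -0.97, 0.0], [0.002, -0.001, -1.0]]
ft_force: [-0.4, -1.3, 6.5]
grip_width: 0.0174
gripper_force: 59.1
```

Request:
arm_command --deltas '[{"rx": 0,"ry": 0,"rz": 0,"dx": 0,"dy": 0,"dz": -0.03,"fingers": 0.01},{"rx": 0,"ry": 0,"rz": 0,"dx": 0,"dy": 0,"dz": -0.035,"fingers": 0.01},{"rx": 0,"ry": 0,"rz": 0,"dx": 0,"dy": 0,"dz": -0.035,"fingers": 0.01},{"rx": 0,"ry": 0,"rz": -0.145,"dx": 0,"dy": 0,"dz": 0,"fingers": 0.01},{"rx": 0,"ry": 0,"rz": -0.145,"dx": 0,"dy": 0,"dz": 0,"fingers": 0.01},{"rx": 0,"ry": 0,"rz": 0,"dx": 0,"dy": 0.02,"dz": 0,"fingers": 0.01},{"rx": 0,"ry": 0,"rz": 0,"dx": 0,"dy": 0.04,"dz": 0,"fingers": 0.01},{"rx": 0,"ry": 0,"rz": 0,"dx": 0,"dy": 0.045,"dz": 0,"fingers": 0.01},{"rx": 0,"ry": 0,"rz": 0,"dx": 0,"dy": 0.045,"dz": 0,"fingers": 0.01},{"rx": 0,"ry": 0,"rz": 0,"dx": 0,"dy": 0.045,"dz": 0,"fingers": 0.01},{"rx": 0,"ry": 0,"rz": 0,"dx": 0,"dy": 0.045,"dz": 0,"fingers": 0.01},{"rx": 0,"ry": 0,"rz": 0,"dx": 0,"dy": 0.045,"dz": 0,"fingers": 0.01}]'

```text
time_s: 8.8
position: [0.5395, -0.0191, 0.1213]
tool_rot: [[0.999, 0.045, -0.0], [0.045, -0.999, 0.0], [-0.0, -0.0, -1.0]]
ft_force: [1.1, 0.8, -2.3]
grip_width: 0.0178
gripper_force: 58.7
```

Request:
arm_command --deltas '[{"rx": 0,"ry": 0,"rz": 0,"dx": 0,"dy": 0.045,"dz": 0,"fingers": 0.01},{"rx": 0,"ry": 0,"rz": 0,"dx": 0,"dy": 0.045,"dz": 0,"fingers": 0.01},{"rx": 0,"ry": 0,"rz": 0,"dx": 0,"dy": 0.045,"dz": 0,"fingers": 0.01},{"rx": 0,"ry": 0,"rz": 0,"dx": 0,"dy": 0.045,"dz": 0,"fingers": 0.01},{"rx": 0,"ry": 0,"rz": 0,"dx": 0,"dy": 0.045,"dz": 0,"fingers": 0.01},{"rx": 0,"ry": 0,"rz": 0,"dx": 0.003,"dy": 0.04,"dz": 0,"fingers": 0.01},{"rx": 0,"ry": 0,"rz": 0,"dx": 0,"dy": 0.026,"dz": 0,"fingers": 0.01},{"rx": 0,"ry": 0,"rz": 0,"dx": 0,"dy": 0,"dz": 0,"fingers": 0.01},{"rx": 0,"ry": 0,"rz": 0,"dx": 0,"dy": 0,"dz": 0,"fingers": 0.01}]'

```text
time_s: 9.7
position: [0.5555, -0.3079, 0.1208]
tool_rot: [[0.999, 0.044, -0.001], [0.044, -0.999, 0.001], [-0.001, -0.001, -1.0]]
ft_force: [0.3, 0.8, -2.9]
grip_width: 0.0175
gripper_force: 58.7
```

Run:
```python
from h import *
import pickle
p=env.get_image("wrist"); cv2.imwrite("pics/w4.png",p["color"]); pickle.dump(p,open("w4.pkl","wb"))
print(env.observe()["position"],env.observe()["tool_rot"],env.observe()["grip_width"])
im=p["color"];g=im.max(2)
m=((g>80)&(g<125)).astype(np.uint8)
m=cv2.morphologyEx(m,cv2.MORPH_OPEN,np.ones((3,3)))
k,l,s,ce=cv2.connectedComponentsWithStats(m); C=[]
for i in range(1,k):
    if s[i,4]>400:
        ys,xs=np.nonzero(l==i); w=onzw(p,np.c_[xs,ys],.016)
        r=cv2.minAreaRect(w.astype(np.float32)*1000)
        if 40<max(r[1])<80: print(s[i],r)
```

```text
[ 0.55567039 -0.30712651  0.12096829] [[ 9.98989228e-01  4.49449640e-02 -6.87913093e-04]
 [ 4.49456397e-02 -9.98988933e-01  1.00046177e-03]
 [-6.42251848e-04 -1.03036922e-03 -9.99999263e-01]] 0.017661761024412338
[  0   0  16  59 628] ((731.7112426757812, -33.14546203613281), (69.43241882324219, 25.864688873291016), 5.901045322418213)
[ 172  165   36   56 1772] ((552.2703247070312, -248.19061279296875), (51.69453811645508, 29.757822036743164), 2.1379973888397217)
[ 112  166   34   53 1480] ((549.9702758789062, -187.87562561035156), (51.82217788696289, 29.966907501220703), 2.074392557144165)
[  62  168   31   50 1142] ((547.2242431640625, -127.7450942993164), (51.94048309326172, 30.06285858154297), 2.527129650115967)
```

View pics/w4.png

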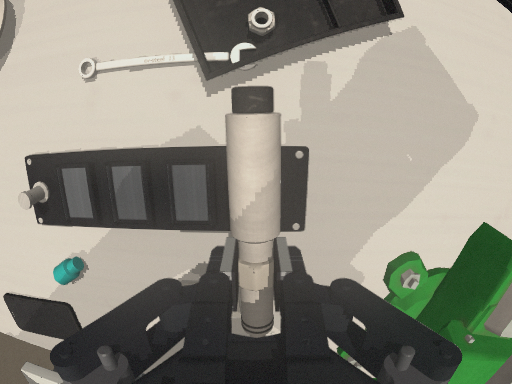

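The held long injector is over the last channel. The three free channels match my first measurement within 1 mm.

Request:
arm_command --deltas '[{"rx": 0,"ry": 0,"rz": 0,"dx": 0,"dy": 0.001,"dz": 0.03,"fingers": 0.01},{"rx": 0,"ry": 0,"rz": 0,"dx": 0,"dy": 0,"dz": 0.03,"fingers": 0.01},{"rx": 0,"ry": 0,"rz": 0,"dx": 0,"dy": 0,"dz": 0.025,"fingers": 0.01},{"rx": 0,"ry": 0,"rz": 0,"dx": 0,"dy": 0,"dz": 0.008,"fingers": 0.01},{"rx": 0,"ry": 0,"rz": 0,"dx": 0,"dy": 0,"dz": 0.003,"fingers": 0.01},{"rx": 0,"ry": 0,"rz": 0,"dx": 0,"dy": 0,"dz": 0,"fingers": 0.01},{"rx": 0,"ry": 0,"rz": 0,"dx": 0,"dy": 0,"dz": 0,"fingers": 0.01}]'

```text
time_s: 10.45
position: [0.5566, -0.3092, 0.0266]
tool_rot: [[0.999, 0.045, 0.002], [0.045, -0.999, -0.001], [0.002, 0.002, -1.0]]
ft_force: [-0.2, -0.0, -2.3]
grip_width: 0.0174
gripper_force: 58.7
```

Request:
arm_command --deltas '[{"rx": 0,"ry": 0,"rz": 0,"dx": -0.001,"dy": 0,"dz": 0.0025,"fingers": 0.01},{"rx": 0,"ry": 0,"rz": 0,"dx": 0,"dy": 0,"dz": 0,"fingers": 0.01},{"rx": 0,"ry": 0,"rz": 0,"dx": 0,"dy": 0,"dz": 0,"fingers": 0.045},{"rx": 0,"ry": 0,"rz": 0,"dx": 0,"dy": 0,"dz": 0,"fingers": 0.045},{"rx": 0,"ry": 0,"rz": 0,"dx": 0,"dy": 0,"dz": 0,"fingers": 0.045},{"rx": 0,"ry": 0,"rz": 0,"dx": 0,"dy": 0,"dz": 0,"fingers": 0.045},{"rx": 0,"ry": 0,"rz": 0,"dx": 0,"dy": 0,"dz": -0.02,"fingers": 0.045},{"rx": 0,"ry": 0,"rz": 0,"dx": 0,"dy": 0,"dz": -0.04,"fingers": 0.045},{"rx": 0,"ry": 0,"rz": 0,"dx": 0,"dy": 0,"dz": -0.04,"fingers": 0.045},{"rx": 0,"ry": 0,"rz": 0,"dx": 0,"dy": 0,"dz": 0,"fingers": 0.045}]'

```text
time_s: 11.45
position: [0.5569, -0.3105, 0.1286]
tool_rot: [[0.999, 0.045, 0.008], [0.045, -0.999, -0.007], [0.008, 0.007, -1.0]]
ft_force: [-0.3, -0.3, -0.2]
grip_width: 0.0449
gripper_force: 0.0
```

Run:
```python
from h import *
o=env.observe(); print(o["time_s"],o["position"],o["grip_width"],o["ft_force"])
p=env.get_image("wrist"); cv2.imwrite("pics/w5.png",p["color"])
print([(q["location"],onzw(p,q["location"],.016)[0],round(q["p"],2)) for q in env.tip_of("long_injector",p)][:2])
```

```text
11.45 [ 0.55690932 -0.31049859  0.1286329 ] 0.04488378027149873 [-0.2814975  -0.29774173 -0.22002759]
[([254.4, 191.6], array([ 0.55620903, -0.30924576]), 0.66)]
```

View pics/w5.png

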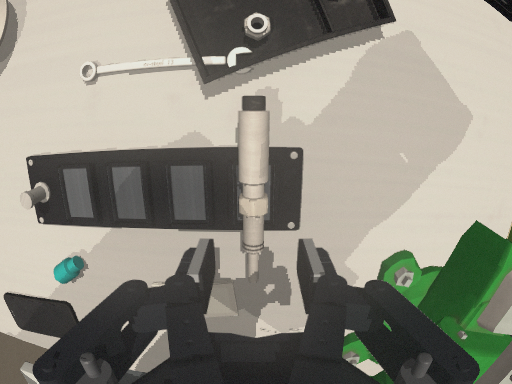

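Long injector lies straight in its channel. Next: medium.

Request:
arm_command --deltas '[{"rx": 0,"ry": 0,"rz": 0,"dx": -0.002,"dy": -0.0475,"dz": 0,"fingers": 0.045},{"rx": 0,"ry": 0,"rz": 0,"dx": -0.002,"dy": -0.0475,"dz": 0,"fingers": 0.045},{"rx": 0,"ry": 0,"rz": 0,"dx": -0.002,"dy": -0.0475,"dz": 0,"fingers": 0.045},{"rx": 0,"ry": 0,"rz": 0,"dx": -0.002,"dy": -0.0475,"dz": 0,"fingers": 0.045},{"rx": 0,"ry": 0,"rz": 0,"dx": -0.002,"dy": -0.0475,"dz": 0,"fingers": 0.045},{"rx": 0,"ry": 0,"rz": 0,"dx": -0.002,"dy": -0.0475,"dz": 0,"fingers": 0.045},{"rx": 0,"ry": 0,"rz": 0,"dx": -0.002,"dy": -0.0475,"dz": 0,"fingers": 0.045},{"rx": 0,"ry": 0,"rz": 0,"dx": -0.002,"dy": -0.0475,"dz": 0,"fingers": 0.045},{"rx": 0,"ry": 0,"rz": 0,"dx": -0.002,"dy": -0.0475,"dz": 0,"fingers": 0.045},{"rx": 0,"ry": 0,"rz": 0,"dx": -0.002,"dy": -0.0475,"dz": 0,"fingers": 0.045},{"rx": 0,"ry": 0,"rz": 0,"dx": -0.002,"dy": -0.0475,"dz": 0,"fingers": 0.045},{"rx": 0,"ry": 0,"rz": 0.145,"dx": 0,"dy": 0,"dz": 0,"fingers": 0.045}]'

```text
time_s: 12.75
position: [0.5076, 0.2167, 0.1212]
tool_rot: [[0.995, -0.096, -0.003], [-0.096, -0.995, 0.001], [-0.003, -0.0, -1.0]]
ft_force: [0.3, -1.4, -0.7]
grip_width: 0.0453
gripper_force: 0.0
```

Request:
arm_command --deltas '[{"rx": 0,"ry": 0,"rz": 0.145,"dx": 0,"dy": 0,"dz": 0,"fingers": 0.045},{"rx": 0,"ry": 0,"rz": 0,"dx": 0,"dy": 0,"dz": 0.02,"fingers": 0.045},{"rx": 0,"ry": 0,"rz": 0,"dx": 0,"dy": 0,"dz": 0,"fingers": 0.045},{"rx": 0,"ry": 0,"rz": 0,"dx": 0,"dy": 0,"dz": 0,"fingers": 0.045}]'

```text
time_s: 13.15
position: [0.5091, 0.2118, 0.1019]
tool_rot: [[0.97, -0.242, -0.002], [-0.242, -0.97, -0.0], [-0.002, 0.001, -1.0]]
ft_force: [0.4, 0.3, -0.0]
grip_width: 0.0453
gripper_force: 0.0
```

Run:
```python
from h import *
o=env.observe(); print(o["time_s"],o["position"],np.array(o["tool_rot"]).round(4).tolist())
p=env.get_image("wrist"); cv2.imwrite("pics/w6.png",p["color"])
for n in ("medium_injector","short_sleeve","nozzle_nut"): print(n,[(q["location"],onzw(p,q["location"],.016)[0],round(q["p"],2)) for q in env.tip_of(n,p)][:3])
```

```text
13.15 [0.50911558 0.21181605 0.10191701] [[0.9702, -0.2425, -0.0024], [-0.2425, -0.9702, -0.0004], [-0.0023, 0.001, -1.0]]
medium_injector [([251.7, 192.3], array([0.51582231, 0.2143474 ]), 0.81)]
short_sleeve [([288.3, 183.6], array([0.5158276 , 0.18397705]), 0.73), ([326.4, 196.2], array([0.49758215, 0.15521592]), 0.72), ([84.1, 82.1], array([0.64504083, 0.32787386]), 0.67)]
nozzle_nut [([397.8, 188.5], array([0.48846803, 0.08998209]), 0.92)]
```

View pics/w6.png

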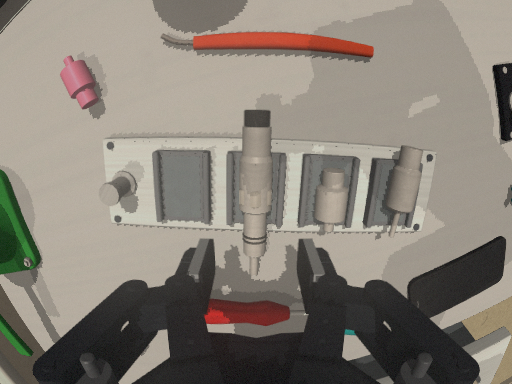

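Run:
```python
from h import *
p=env.get_image("wrist")
for n,a,b in [("med",(257,111),(254,275)),("short",(334,169),(329,235)),("noz",(410,148),(392,236))]:
    w=onzw(p,[a,b],.028); e=w[0]-w[1]; print(n,w.mean(0),np.linalg.norm(e),np.degrees(np.arctan2(e[1],e[0])))
```

```text
med [0.51275715 0.21243323] 0.13758974552167424 -15.031321467155909
short [0.49574005 0.15388504] 0.05615279775583298 -13.38117740311933
noz [0.48844171 0.0917478 ] 0.07840512344393602 -17.79467289059877
```

Request:
arm_command --deltas '[{"rx": 0,"ry": 0,"rz": 0,"dx": 0.0035,"dy": -0.001,"dz": 0.027,"fingers": 0.045},{"rx": 0,"ry": 0,"rz": 0,"dx": 0,"dy": 0,"dz": 0.027,"fingers": 0.045},{"rx": 0,"ry": 0,"rz": 0,"dx": 0,"dy": 0,"dz": 0.025,"fingers": 0.045},{"rx": 0,"ry": 0,"rz": 0,"dx": 0,"dy": 0,"dz": 0,"fingers": 0.045},{"rx": 0,"ry": 0,"rz": 0,"dx": 0,"dy": 0,"dz": 0,"fingers": 0.01},{"rx": 0,"ry": 0,"rz": 0,"dx": 0,"dy": 0,"dz": 0,"fingers": 0.01},{"rx": 0,"ry": 0,"rz": 0,"dx": 0,"dy": 0,"dz": 0,"fingers": 0.01},{"rx": 0,"ry": 0,"rz": 0,"dx": 0,"dy": 0,"dz": 0,"fingers": 0.01},{"rx": 0,"ry": 0,"rz": 0,"dx": 0,"dy": 0,"dz": 0,"fingers": 0.01},{"rx": 0,"ry": 0,"rz": 0,"dx": 0,"dy": 0,"dz": -0.03,"fingers": 0.01},{"rx": 0,"ry": 0,"rz": 0,"dx": 0,"dy": 0,"dz": -0.035,"fingers": 0.01},{"rx": 0,"ry": 0,"rz": 0,"dx": 0,"dy": 0,"dz": -0.035,"fingers": 0.01}]' --squeeze 60

```text
time_s: 14.6
position: [0.5128, 0.212, 0.1252]
tool_rot: [[0.97, -0.243, -0.001], [-0.243, -0.97, -0.0], [-0.001, 0.0, -1.0]]
ft_force: [-0.2, 0.0, -2.1]
grip_width: 0.0169
gripper_force: 59.1
```

Request:
arm_command --deltas '[{"rx": 0,"ry": 0,"rz": -0.145,"dx": 0,"dy": 0,"dz": 0,"fingers": 0.01},{"rx": 0,"ry": 0,"rz": -0.145,"dx": 0,"dy": 0,"dz": 0,"fingers": 0.01},{"rx": 0,"ry": 0,"rz": 0,"dx": 0.002,"dy": 0.03,"dz": 0,"fingers": 0.01},{"rx": 0,"ry": 0,"rz": 0,"dx": 0.002,"dy": 0.045,"dz": 0,"fingers": 0.01},{"rx": 0,"ry": 0,"rz": 0,"dx": 0.002,"dy": 0.045,"dz": 0,"fingers": 0.01},{"rx": 0,"ry": 0,"rz": 0,"dx": 0.002,"dy": 0.045,"dz": 0,"fingers": 0.01},{"rx": 0,"ry": 0,"rz": 0,"dx": 0.002,"dy": 0.045,"dz": 0,"fingers": 0.01},{"rx": 0,"ry": 0,"rz": 0,"dx": 0.002,"dy": 0.045,"dz": 0,"fingers": 0.01},{"rx": 0,"ry": 0,"rz": 0,"dx": 0.002,"dy": 0.045,"dz": 0,"fingers": 0.01},{"rx": 0,"ry": 0,"rz": 0,"dx": 0.002,"dy": 0.045,"dz": 0,"fingers": 0.01},{"rx": 0,"ry": 0,"rz": 0,"dx": 0.002,"dy": 0.045,"dz": 0,"fingers": 0.01},{"rx": 0,"ry": 0,"rz": 0,"dx": 0.002,"dy": 0.045,"dz": 0,"fingers": 0.01}]'

```text
time_s: 15.8
position: [0.5524, -0.2233, 0.1241]
tool_rot: [[0.999, 0.045, 0.0], [0.045, -0.999, 0.0], [0.0, -0.0, -1.0]]
ft_force: [1.1, -0.2, -2.0]
grip_width: 0.0171
gripper_force: 59.2
```

Request:
arm_command --deltas '[{"rx": 0,"ry": 0,"rz": 0,"dx": 0,"dy": 0.0265,"dz": 0,"fingers": 0.01},{"rx": 0,"ry": 0,"rz": 0,"dx": 0,"dy": 0,"dz": 0.02,"fingers": 0.01},{"rx": 0,"ry": 0,"rz": 0,"dx": 0,"dy": 0,"dz": 0.02,"fingers": 0.01},{"rx": 0,"ry": 0,"rz": 0,"dx": 0,"dy": 0,"dz": 0,"fingers": 0.01},{"rx": 0,"ry": 0,"rz": 0,"dx": 0,"dy": 0,"dz": 0,"fingers": 0.01}]'

```text
time_s: 16.3
position: [0.5539, -0.248, 0.0843]
tool_rot: [[0.999, 0.045, -0.0], [0.045, -0.999, 0.0], [-0.0, -0.0, -1.0]]
ft_force: [0.5, -0.5, -2.0]
grip_width: 0.0171
gripper_force: 59.2
```

Descend from 0.0843 to about 0.0235, release, rise.

Request:
arm_command --deltas '[{"rx": 0,"ry": 0,"rz": 0,"dx": -0.001,"dy": 0,"dz": 0.03,"fingers": 0.01},{"rx": 0,"ry": 0,"rz": 0,"dx": 0,"dy": 0,"dz": 0.022,"fingers": 0.01},{"rx": 0,"ry": 0,"rz": 0,"dx": 0,"dy": 0,"dz": 0.0085,"fingers": 0.01},{"rx": 0,"ry": 0,"rz": 0,"dx": 0,"dy": 0,"dz": 0,"fingers": 0.01},{"rx": 0,"ry": 0,"rz": 0,"dx": 0,"dy": 0,"dz": 0,"fingers": 0.01}]'

```text
time_s: 16.8
position: [0.5535, -0.2482, 0.0253]
tool_rot: [[0.999, 0.045, 0.002], [0.045, -0.999, -0.001], [0.002, 0.001, -1.0]]
ft_force: [-2.8, 2.2, 8.3]
grip_width: 0.0173
gripper_force: 60.6
```

Request:
arm_command --deltas '[{"rx": 0,"ry": 0,"rz": 0,"dx": 0,"dy": 0,"dz": 0,"fingers": 0.045},{"rx": 0,"ry": 0,"rz": 0,"dx": 0,"dy": 0,"dz": 0,"fingers": 0.045},{"rx": 0,"ry": 0,"rz": 0,"dx": 0,"dy": 0,"dz": 0,"fingers": 0.045},{"rx": 0,"ry": 0,"rz": 0,"dx": 0,"dy": 0,"dz": 0,"fingers": 0.045},{"rx": 0,"ry": 0,"rz": 0,"dx": 0,"dy": 0,"dz": -0.02,"fingers": 0.045},{"rx": 0,"ry": 0,"rz": 0,"dx": 0,"dy": 0,"dz": -0.04,"fingers": 0.045},{"rx": 0,"ry": 0,"rz": 0,"dx": 0,"dy": 0,"dz": -0.04,"fingers": 0.045},{"rx": 0,"ry": 0,"rz": 0,"dx": 0,"dy": 0,"dz": 0,"fingers": 0.045}]'

```text
time_s: 17.6
position: [0.5549, -0.2494, 0.1287]
tool_rot: [[0.999, 0.045, 0.008], [0.045, -0.999, -0.006], [0.008, 0.006, -1.0]]
ft_force: [0.0, 0.1, -0.1]
grip_width: 0.0451
gripper_force: 0.0
```

Run:
```python
from h import *
o=env.observe(); print(o["time_s"],o["position"],o["grip_width"])
p=env.get_image("wrist"); cv2.imwrite("pics/w7.png",p["color"])
for n in ("long_injector","medium_injector"):print([(q["location"],onzw(p,q["location"],.016)[0],round(q["p"],2)) for q in env.tip_of(n,p)][:2])
```

```text
17.6 [ 0.55488057 -0.24938489  0.1286753 ] 0.04511569642075506
[([318.8, 194.1], array([ 0.55439366, -0.30735731]), 0.56)]
[([253.0, 193.6], array([ 0.55225144, -0.24688366]), 0.95)]
```

View pics/w7.png

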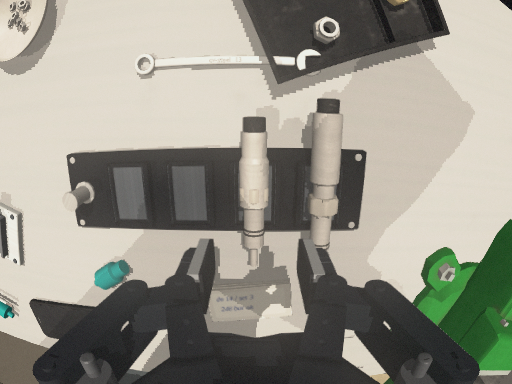

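Medium and long both sit straight in their channels. Next: short sleeve.

Request:
arm_command --deltas '[{"rx": 0,"ry": 0,"rz": 0,"dx": -0.0046,"dy": -0.045,"dz": 0,"fingers": 0.045},{"rx": 0,"ry": 0,"rz": 0,"dx": -0.0046,"dy": -0.045,"dz": 0,"fingers": 0.045},{"rx": 0,"ry": 0,"rz": 0,"dx": -0.0046,"dy": -0.045,"dz": 0,"fingers": 0.045},{"rx": 0,"ry": 0,"rz": 0,"dx": -0.0046,"dy": -0.045,"dz": 0,"fingers": 0.045},{"rx": 0,"ry": 0,"rz": 0,"dx": -0.0046,"dy": -0.045,"dz": 0,"fingers": 0.045},{"rx": 0,"ry": 0,"rz": 0,"dx": -0.0046,"dy": -0.045,"dz": 0,"fingers": 0.045},{"rx": 0,"ry": 0,"rz": 0,"dx": -0.0046,"dy": -0.045,"dz": 0,"fingers": 0.045},{"rx": 0,"ry": 0,"rz": 0,"dx": -0.0046,"dy": -0.045,"dz": 0,"fingers": 0.045},{"rx": 0,"ry": 0,"rz": 0,"dx": -0.0046,"dy": -0.045,"dz": 0,"fingers": 0.045},{"rx": 0,"ry": 0,"rz": 0.145,"dx": 0,"dy": 0,"dz": 0.01,"fingers": 0.045},{"rx": 0,"ry": 0,"rz": 0.145,"dx": 0,"dy": 0,"dz": 0.01,"fingers": 0.045},{"rx": 0,"ry": 0,"rz": 0,"dx": 0,"dy": 0,"dz": 0,"fingers": 0.045}]'

```text
time_s: 18.95
position: [0.492, 0.1549, 0.1009]
tool_rot: [[0.97, -0.243, -0.005], [-0.243, -0.97, -0.0], [-0.005, 0.002, -1.0]]
ft_force: [0.2, 0.4, -0.2]
grip_width: 0.045
gripper_force: 0.0
```

Request:
arm_command --deltas '[{"rx": 0,"ry": 0,"rz": 0,"dx": 0,"dy": 0,"dz": 0,"fingers": 0.045}]'

```text
time_s: 19.05
position: [0.4931, 0.1545, 0.1025]
tool_rot: [[0.971, -0.239, -0.002], [-0.239, -0.971, -0.0], [-0.002, 0.001, -1.0]]
ft_force: [0.4, -0.4, -0.5]
grip_width: 0.0449
gripper_force: 0.0
```

Run:
```python
from h import *
o=env.observe(); print(o["time_s"],o["position"],np.array(o["tool_rot"]).round(4).tolist())
p=env.get_image("wrist"); cv2.imwrite("pics/w8.png",p["color"])
for n in ("short_sleeve","nozzle_nut"): print(n,[(q["location"],onzw(p,q["location"],.016)[0],round(q["p"],2)) for q in env.tip_of(n,p)][:3])
import pickle; pickle.dump(p,open("w8.pkl","wb"))
```

```text
19.05 [0.49307315 0.15448344 0.10248742] [[0.971, -0.2392, -0.0019], [-0.2392, -0.971, -0.0002], [-0.0018, 0.0006, -1.0]]
short_sleeve [([492.5, 180.3], array([ 0.45376388, -0.08478051]), 0.89), ([294.6, 318.2], array([0.35862787, 0.14763058]), 0.83), ([39.7, 87.5], array([0.64397942, 0.32140038]), 0.79)]
nozzle_nut [([332.0, 186.6], array([0.48864259, 0.09171754]), 0.81)]
```

View pics/w8.png

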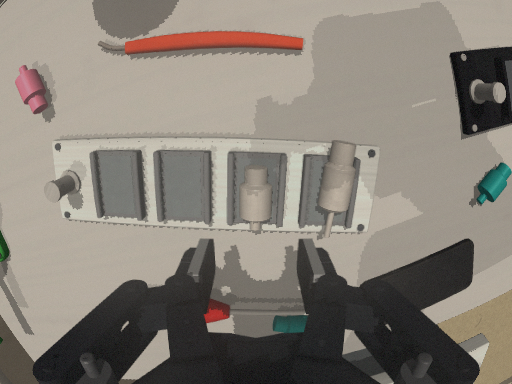

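Short sleeve under the fingers runs (257,168)-(256,231); nozzle runs (344,143)-(328,237).

Run:
```python
from h import *
import pickle; p=pickle.load(open("w8.pkl","rb"))
for n,a,b in [("short",(257,168),(256,231)),("noz",(344,143),(328,237))]:
    w=onzw(p,[a,b],.028); e=w[0]-w[1]; print(n,w.mean(0),np.linalg.norm(e),np.degrees(np.arctan2(e[1],e[0])))
```

```text
short [0.49583722 0.15407439] 0.051982158259063244 -14.622215356283226
noz [0.48755151 0.09134827] 0.07860022486226446 -18.70991768622598
```

Request:
arm_command --deltas '[{"rx": 0,"ry": 0,"rz": 0,"dx": 0.0027,"dy": 0,"dz": 0.027,"fingers": 0.045},{"rx": 0,"ry": 0,"rz": 0,"dx": 0,"dy": 0,"dz": 0.027,"fingers": 0.045},{"rx": 0,"ry": 0,"rz": 0,"dx": 0,"dy": 0,"dz": 0.025,"fingers": 0.045},{"rx": 0,"ry": 0,"rz": 0,"dx": 0,"dy": 0,"dz": 0,"fingers": 0.045},{"rx": 0,"ry": 0,"rz": 0,"dx": 0,"dy": 0,"dz": 0,"fingers": 0.01},{"rx": 0,"ry": 0,"rz": 0,"dx": 0,"dy": 0,"dz": 0,"fingers": 0.01},{"rx": 0,"ry": 0,"rz": 0,"dx": 0,"dy": 0,"dz": 0,"fingers": 0.01},{"rx": 0,"ry": 0,"rz": 0,"dx": 0,"dy": 0,"dz": 0,"fingers": 0.01},{"rx": 0,"ry": 0,"rz": 0,"dx": 0,"dy": 0,"dz": 0,"fingers": 0.01},{"rx": 0,"ry": 0,"rz": 0,"dx": 0,"dy": 0,"dz": -0.03,"fingers": 0.01},{"rx": 0,"ry": 0,"rz": 0,"dx": 0,"dy": 0,"dz": -0.035,"fingers": 0.01},{"rx": 0,"ry": 0,"rz": 0,"dx": 0,"dy": 0,"dz": -0.035,"fingers": 0.01}]' --squeeze 60

```text
time_s: 20.4
position: [0.4958, 0.154, 0.126]
tool_rot: [[0.97, -0.243, 0.0], [-0.243, -0.97, 0.0], [0.0, -0.0, -1.0]]
ft_force: [1.1, -0.3, -1.2]
grip_width: 0.0174
gripper_force: 58.8
```

Request:
arm_command --deltas '[{"rx": 0,"ry": 0,"rz": -0.145,"dx": 0,"dy": 0,"dz": 0,"fingers": 0.01},{"rx": 0,"ry": 0,"rz": -0.145,"dx": 0,"dy": 0,"dz": 0,"fingers": 0.01},{"rx": 0,"ry": 0,"rz": 0,"dx": 0.0049,"dy": 0.043,"dz": 0,"fingers": 0.01},{"rx": 0,"ry": 0,"rz": 0,"dx": 0.0049,"dy": 0.043,"dz": 0,"fingers": 0.01},{"rx": 0,"ry": 0,"rz": 0,"dx": 0.0049,"dy": 0.043,"dz": 0,"fingers": 0.01},{"rx": 0,"ry": 0,"rz": 0,"dx": 0.0049,"dy": 0.043,"dz": 0,"fingers": 0.01},{"rx": 0,"ry": 0,"rz": 0,"dx": 0.0049,"dy": 0.043,"dz": 0,"fingers": 0.01},{"rx": 0,"ry": 0,"rz": 0,"dx": 0.0049,"dy": 0.043,"dz": 0,"fingers": 0.01},{"rx": 0,"ry": 0,"rz": 0,"dx": 0.0049,"dy": 0.043,"dz": 0,"fingers": 0.01},{"rx": 0,"ry": 0,"rz": 0,"dx": 0.0049,"dy": 0.043,"dz": 0,"fingers": 0.01},{"rx": 0,"ry": 0,"rz": 0,"dx": 0,"dy": 0,"dz": 0.02,"fingers": 0.01},{"rx": 0,"ry": 0,"rz": 0,"dx": 0,"dy": 0,"dz": 0.02,"fingers": 0.01}]'

```text
time_s: 21.6
position: [0.5507, -0.1895, 0.0845]
tool_rot: [[0.999, 0.043, 0.002], [0.043, -0.999, -0.001], [0.002, 0.001, -1.0]]
ft_force: [0.8, -0.4, -0.9]
grip_width: 0.0174
gripper_force: 58.9
```

Request:
arm_command --deltas '[{"rx": 0,"ry": 0,"rz": 0,"dx": 0,"dy": 0,"dz": 0,"fingers": 0.01},{"rx": 0,"ry": 0,"rz": 0,"dx": 0,"dy": 0,"dz": 0,"fingers": 0.01}]'

```text
time_s: 21.8
position: [0.5507, -0.1879, 0.085]
tool_rot: [[0.999, 0.045, 0.0], [0.045, -0.999, -0.0], [0.0, 0.0, -1.0]]
ft_force: [-0.4, -0.5, -0.6]
grip_width: 0.0173
gripper_force: 58.9
```

Request:
arm_command --deltas '[{"rx": 0,"ry": 0,"rz": 0,"dx": 0,"dy": 0,"dz": 0.03,"fingers": 0.01},{"rx": 0,"ry": 0,"rz": 0,"dx": 0,"dy": 0,"dz": 0.022,"fingers": 0.01},{"rx": 0,"ry": 0,"rz": 0,"dx": 0,"dy": 0,"dz": 0.0085,"fingers": 0.01},{"rx": 0,"ry": 0,"rz": 0,"dx": 0,"dy": 0,"dz": 0,"fingers": 0.01},{"rx": 0,"ry": 0,"rz": 0,"dx": 0,"dy": 0,"dz": 0,"fingers": 0.01}]'

```text
time_s: 22.3
position: [0.5513, -0.1879, 0.0258]
tool_rot: [[0.999, 0.045, 0.002], [0.045, -0.999, -0.001], [0.002, 0.001, -1.0]]
ft_force: [-2.5, 2.0, 5.9]
grip_width: 0.0175
gripper_force: 59.8
```

Request:
arm_command --deltas '[{"rx": 0,"ry": 0,"rz": 0,"dx": 0,"dy": 0,"dz": 0,"fingers": 0.045},{"rx": 0,"ry": 0,"rz": 0,"dx": 0,"dy": 0,"dz": 0,"fingers": 0.045},{"rx": 0,"ry": 0,"rz": 0,"dx": 0,"dy": 0,"dz": 0,"fingers": 0.045},{"rx": 0,"ry": 0,"rz": 0,"dx": 0,"dy": 0,"dz": 0,"fingers": 0.045},{"rx": 0,"ry": 0,"rz": 0,"dx": 0,"dy": 0,"dz": -0.02,"fingers": 0.045},{"rx": 0,"ry": 0,"rz": 0,"dx": 0,"dy": 0,"dz": -0.04,"fingers": 0.045},{"rx": 0,"ry": 0,"rz": 0,"dx": 0,"dy": 0,"dz": -0.04,"fingers": 0.045},{"rx": 0,"ry": 0,"rz": 0,"dx": 0,"dy": 0,"dz": 0,"fingers": 0.045}]'

```text
time_s: 23.1
position: [0.5527, -0.189, 0.129]
tool_rot: [[0.999, 0.045, 0.009], [0.045, -0.999, -0.005], [0.008, 0.005, -1.0]]
ft_force: [-0.4, 0.5, -0.6]
grip_width: 0.0452
gripper_force: 0.0
```

Run:
```python
from h import *
o=env.observe(); print(o["time_s"],o["position"],o["grip_width"])
p=env.get_image("wrist"); cv2.imwrite("pics/w9.png",p["color"])
for n in ("short_sleeve","medium_injector"):print([(q["location"],onzw(p,q["location"],.016)[0],round(q["p"],2)) for q in env.tip_of(n,p)][:4])
```

```text
23.1 [ 0.55267014 -0.1890192   0.12895358] 0.04518293514970361
[([162.8, 274.6], array([ 0.45615477, -0.0949132 ]), 0.91), ([252.5, 189.7], array([ 0.55361014, -0.18578724]), 0.88), ([30.9, 310.9], array([0.35762119, 0.1287581 ]), 0.69)]
[([320.0, 190.7], array([ 0.5554196 , -0.24769443]), 0.84)]
```

View pics/w9.png

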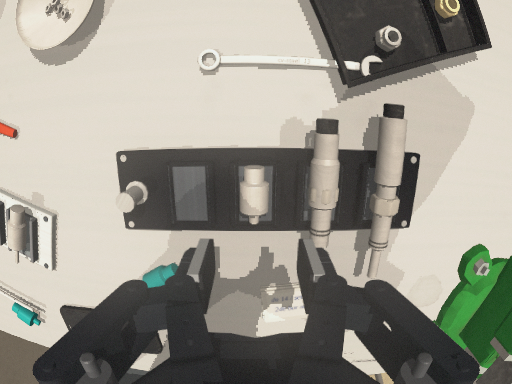

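Short sleeve sits centred in its channel (254,193). Last: nozzle.

Request:
arm_command --deltas '[{"rx": 0,"ry": 0,"rz": 0,"dx": -0.0074,"dy": -0.0405,"dz": 0,"fingers": 0.045},{"rx": 0,"ry": 0,"rz": 0,"dx": -0.0074,"dy": -0.0405,"dz": 0,"fingers": 0.045},{"rx": 0,"ry": 0,"rz": 0,"dx": -0.0074,"dy": -0.0405,"dz": 0,"fingers": 0.045},{"rx": 0,"ry": 0,"rz": 0,"dx": -0.0074,"dy": -0.0405,"dz": 0,"fingers": 0.045},{"rx": 0,"ry": 0,"rz": 0,"dx": -0.0074,"dy": -0.0405,"dz": 0,"fingers": 0.045},{"rx": 0,"ry": 0,"rz": 0,"dx": -0.0074,"dy": -0.0405,"dz": 0,"fingers": 0.045},{"rx": 0,"ry": 0,"rz": 0,"dx": -0.0074,"dy": -0.0405,"dz": 0,"fingers": 0.045},{"rx": 0,"ry": 0,"rz": 0.12,"dx": 0,"dy": 0,"dz": 0.01,"fingers": 0.045},{"rx": 0,"ry": 0,"rz": 0.12,"dx": 0,"dy": 0,"dz": 0.01,"fingers": 0.045},{"rx": 0,"ry": 0,"rz": 0.11,"dx": 0,"dy": 0,"dz": 0,"fingers": 0.045},{"rx": 0,"ry": 0,"rz": 0,"dx": 0,"dy": 0,"dz": 0,"fingers": 0.045},{"rx": 0,"ry": 0,"rz": 0,"dx": 0,"dy": 0,"dz": 0,"fingers": 0.045}]'

```text
time_s: 24.45
position: [0.4858, 0.093, 0.103]
tool_rot: [[0.955, -0.298, -0.002], [-0.298, -0.955, 0.0], [-0.001, 0.0, -1.0]]
ft_force: [-0.3, -0.7, -0.7]
grip_width: 0.0449
gripper_force: 0.0
```

Run:
```python
from h import *
p=env.get_image("wrist"); cv2.imwrite("pics/w10.png",p["color"])
print(env.observe()["position"],[(q["location"],onzw(p,q["location"],.016)[0],round(q["p"],2)) for q in env.tip_of("nozzle_nut",p)][:4])
```

```text
[0.48592765 0.09291867 0.10320031] [([255.4, 194.6], array([0.48955988, 0.09296346]), 0.88), ([70.6, 198.4], array([0.53773101, 0.26066931]), 0.49)]
```

Request:
arm_command --deltas '[{"rx": 0,"ry": 0,"rz": 0,"dx": 0.0025,"dy": 0,"dz": 0.027,"fingers": 0.045},{"rx": 0,"ry": 0,"rz": 0,"dx": 0,"dy": 0,"dz": 0.027,"fingers": 0.045},{"rx": 0,"ry": 0,"rz": 0,"dx": 0,"dy": 0,"dz": 0.0255,"fingers": 0.045},{"rx": 0,"ry": 0,"rz": 0,"dx": 0,"dy": 0,"dz": 0,"fingers": 0.045},{"rx": 0,"ry": 0,"rz": 0,"dx": 0,"dy": 0,"dz": 0,"fingers": 0.01},{"rx": 0,"ry": 0,"rz": 0,"dx": 0,"dy": 0,"dz": 0,"fingers": 0.01},{"rx": 0,"ry": 0,"rz": 0,"dx": 0,"dy": 0,"dz": 0,"fingers": 0.01},{"rx": 0,"ry": 0,"rz": 0,"dx": 0,"dy": 0,"dz": 0,"fingers": 0.01},{"rx": 0,"ry": 0,"rz": 0,"dx": 0,"dy": 0,"dz": 0,"fingers": 0.01},{"rx": 0,"ry": 0,"rz": 0,"dx": 0,"dy": 0,"dz": -0.03,"fingers": 0.01},{"rx": 0,"ry": 0,"rz": 0,"dx": 0,"dy": 0,"dz": -0.035,"fingers": 0.01},{"rx": 0,"ry": 0,"rz": 0,"dx": 0,"dy": 0,"dz": -0.035,"fingers": 0.01}]' --squeeze 60

```text
time_s: 25.75
position: [0.4882, 0.0923, 0.1259]
tool_rot: [[0.954, -0.3, 0.0], [-0.3, -0.954, 0.0], [0.0, -0.0, -1.0]]
ft_force: [1.0, 0.0, -1.1]
grip_width: 0.0171
gripper_force: 58.5
```

Request:
arm_command --deltas '[{"rx": 0,"ry": 0,"rz": -0.12,"dx": 0,"dy": 0,"dz": 0,"fingers": 0.01},{"rx": 0,"ry": 0,"rz": -0.12,"dx": 0,"dy": 0,"dz": 0,"fingers": 0.01},{"rx": 0,"ry": 0,"rz": -0.11,"dx": 0,"dy": 0,"dz": 0,"fingers": 0.01},{"rx": 0,"ry": 0,"rz": 0,"dx": 0.0083,"dy": 0.037,"dz": 0,"fingers": 0.01},{"rx": 0,"ry": 0,"rz": 0,"dx": 0.0083,"dy": 0.037,"dz": 0,"fingers": 0.01},{"rx": 0,"ry": 0,"rz": 0,"dx": 0.0083,"dy": 0.037,"dz": 0,"fingers": 0.01},{"rx": 0,"ry": 0,"rz": 0,"dx": 0.0083,"dy": 0.037,"dz": 0,"fingers": 0.01},{"rx": 0,"ry": 0,"rz": 0,"dx": 0.0083,"dy": 0.037,"dz": 0,"fingers": 0.01},{"rx": 0,"ry": 0,"rz": 0,"dx": 0.0083,"dy": 0.037,"dz": 0,"fingers": 0.01},{"rx": 0,"ry": 0,"rz": 0,"dx": 0,"dy": 0,"dz": 0.02,"fingers": 0.01},{"rx": 0,"ry": 0,"rz": 0,"dx": 0,"dy": 0,"dz": 0.02,"fingers": 0.01},{"rx": 0,"ry": 0,"rz": 0,"dx": 0,"dy": 0,"dz": 0,"fingers": 0.01}]'

```text
time_s: 26.95
position: [0.5469, -0.127, 0.0824]
tool_rot: [[0.999, 0.044, -0.004], [0.044, -0.999, 0.002], [-0.004, -0.002, -1.0]]
ft_force: [-0.4, 0.4, -1.6]
grip_width: 0.0172
gripper_force: 58.6
```

Request:
arm_command --deltas '[{"rx": 0,"ry": 0,"rz": 0,"dx": 0,"dy": 0,"dz": 0,"fingers": 0.01}]'

```text
time_s: 27.05
position: [0.5483, -0.1272, 0.0849]
tool_rot: [[0.999, 0.045, 0.0], [0.045, -0.999, -0.0], [0.0, 0.0, -1.0]]
ft_force: [-0.4, 0.1, -0.4]
grip_width: 0.0173
gripper_force: 58.6
```

Request:
arm_command --deltas '[{"rx": 0,"ry": 0,"rz": 0,"dx": -0.0005,"dy": 0.0005,"dz": 0.03,"fingers": 0.01},{"rx": 0,"ry": 0,"rz": 0,"dx": 0,"dy": 0,"dz": 0.022,"fingers": 0.01},{"rx": 0,"ry": 0,"rz": 0,"dx": 0,"dy": 0,"dz": 0.0085,"fingers": 0.01},{"rx": 0,"ry": 0,"rz": 0,"dx": 0,"dy": 0,"dz": 0,"fingers": 0.01},{"rx": 0,"ry": 0,"rz": 0,"dx": 0,"dy": 0,"dz": 0,"fingers": 0.01}]'

```text
time_s: 27.55
position: [0.5485, -0.1279, 0.0253]
tool_rot: [[0.999, 0.045, 0.002], [0.045, -0.999, -0.001], [0.002, 0.001, -1.0]]
ft_force: [-1.1, -0.0, 3.4]
grip_width: 0.0172
gripper_force: 59.9
```

Request:
arm_command --deltas '[{"rx": 0,"ry": 0,"rz": 0,"dx": 0,"dy": 0,"dz": 0,"fingers": 0.045},{"rx": 0,"ry": 0,"rz": 0,"dx": 0,"dy": 0,"dz": 0,"fingers": 0.045},{"rx": 0,"ry": 0,"rz": 0,"dx": 0,"dy": 0,"dz": 0,"fingers": 0.045},{"rx": 0,"ry": 0,"rz": 0,"dx": 0,"dy": 0,"dz": 0,"fingers": 0.045},{"rx": 0,"ry": 0,"rz": 0,"dx": 0,"dy": 0,"dz": -0.02,"fingers": 0.045},{"rx": 0,"ry": 0,"rz": 0,"dx": 0,"dy": 0,"dz": -0.04,"fingers": 0.045},{"rx": 0,"ry": 0,"rz": 0,"dx": 0,"dy": 0,"dz": -0.04,"fingers": 0.045},{"rx": 0,"ry": 0,"rz": 0,"dx": 0,"dy": 0,"dz": -0.03,"fingers": 0.045},{"rx": 0,"ry": 0,"rz": 0,"dx": 0,"dy": 0,"dz": 0,"fingers": 0.045},{"rx": 0,"ry": 0,"rz": 0,"dx": 0,"dy": 0,"dz": 0,"fingers": 0.045}]'

```text
time_s: 28.55
position: [0.5476, -0.1278, 0.1537]
tool_rot: [[0.999, 0.045, 0.0], [0.045, -0.999, -0.0], [0.0, 0.0, -1.0]]
ft_force: [-0.4, 0.0, 0.6]
grip_width: 0.0452
gripper_force: 0.0
```

Run:
```python
from h import *
o=env.observe(); print(o["time_s"],o["position"],o["grip_width"])
p=env.get_image("wrist"); cv2.imwrite("pics/w11.png",p["color"])
for n in ("nozzle_nut","short_sleeve","medium_injector","long_injector"):print(n,[(onzw(p,q["location"],.016)[0].round(4).tolist(),round(q["p"],2)) for q in env.tip_of(n,p)][:4])
```

```text
28.55 [ 0.5476265  -0.12778539  0.1537239 ] 0.04518653760540996
nozzle_nut [([0.5471, -0.1271], 0.91)]
short_sleeve [([0.4568, -0.0919], 0.74), ([0.3645, 0.1303], 0.69), ([0.5521, -0.189], 0.63)]
medium_injector [([0.5554, -0.2473], 0.65)]
long_injector [([0.5521, -0.3076], 0.62)]
```

View pics/w11.png

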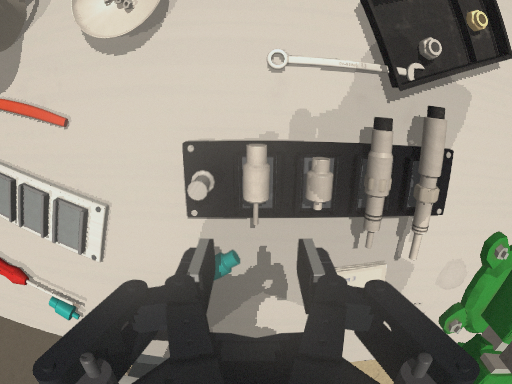

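The picture shows, from the post at (200,185), the nozzle (256,185), short sleeve (319,183), medium (378,180) and long (430,180). All four lie straight in their channels, and the fingers are clear of them.

```bash
python3 -c "
from rig import env
print(env.close_job())"
```

```text
the job is handed in; nothing more can be done
None
```

I moved all four parts to the assembly rack in reverse order (from its post: nozzle nut, short sleeve, medium injector, long injector). In the last picture each lies straight and about centred in its channel, and I handed the job in at about 29 s; no verdict came back.

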